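# Sweep the inspected sealing caps off the light box into the instrument pan

### The job

The three black trocar sealing caps on the inspection light box have passed: sweep them with your fingertips across the panel and over the edge of the box, so that all three end up in the steel instrument pan that stands against its side. Only push them lightly along, do not pinch them or pick them up, and leave the pan, the amber vial holder and everything else standing where it is.

Things in the scene. Friction and masses are not known exactly. Their poses are not given: they have to be found in the camera images.
- light_box: Inspection light box fixed on the bench: aluminium frame with a flush white panel, 250 mm along its x axis (away from the robot), 300 mm along its y axis (sideways), 45 mm high, turned by some degrees. Its top is plain, level and smooth with no raised edge, so things can be pushed off it. Origin: centre of its underside, on the bench; z up.
- cap_a: One of three alike trocar sealing caps: a black rubber disc, 30 mm in diameter and 14 mm high, about 18 g, with a small dimple in its upper face, lying flat on the light box. Origin: centre of its underside. Nothing else on the box lies within 45 mm of it measured along the box's x axis (centre to centre), so a straight push along the box's y axis is clear either way.
- cap_b: One of three alike trocar sealing caps: a black rubber disc, 30 mm in diameter and 14 mm high, about 18 g, with a small dimple in its upper face, lying flat on the light box. Origin: centre of its underside. Nothing else on the box lies within 45 mm of it measured along the box's x axis (centre to centre), so a straight push along the box's y axis is clear either way.
- cap_c: One of three alike trocar sealing caps: a black rubber disc, 30 mm in diameter and 14 mm high, about 18 g, with a small dimple in its upper face, lying flat on the light box. Origin: centre of its underside. Nothing else on the box lies within 45 mm of it measured along the box's x axis (centre to centre), so a straight push along the box's y axis is clear either way.
- pan: Steel instrument pan, open on top, loose, 0.9 kg: 280 mm along x, 170 mm along y, 40 mm high, walls 2 mm, a grey mat on its floor (mat top 5 mm above the bench). A long side stands against the +y or the -y edge of the light box, 2 to 6 mm off it, rim 5 mm below the box's top. Axes parallel to the box's. Origin: centre of its underside.
- vial_mid (a point): Amber glass vial with a metal cap in a round steel holder, one piece, 32 mm in diameter and 46 mm high, standing loose on the light box among the caps. The point is its centre, 23 mm above its underside; z is up. To be left alone.
- lid_mid (a point): Flat aluminium lid of a sterilisation container with a blue plastic handle, 280 by 170 mm, 19 mm high and 46 mm at the handle, lying loose on the bench against the side of the light box opposite to the pan. The point is its centre, 10 mm above the bench. To be left alone.
- sleeve_mid (a point): Chrome trocar sleeve standing on its head on the bench beyond the far edge of the light box: head 30 mm in diameter with a small tap at one side, tube 12 mm, 89 mm high in all. The point is its centre, 45 mm above the bench; z is up. To be left alone.
- dilator_mid (a point): Steel dilator lying on the bench beyond the far edge of the light box: a rod 8 mm thick with a flat grip at one end, about 160 mm long, along its y axis. The point lies 4 mm above the bench, between the grip and the rod's middle. To be left alone.
There are look-alikes about, which are no part of the job. Leave any blue, green or yellow look-alike of the cap_a alone.

How it is judged:
At the end, for the whole second after the job is handed in: All three caps lie at rest inside the instrument pan, below its rim (underside centres less than 36 mm above its underside). The pan, vial holder, lid, sleeve and dilator are within 15 mm of where they began, and the vial holder and sleeve are upright (x of cap_a in the frame of pan between -0.138 and 0.138 m and y of cap_a in the frame of pan between -0.083 and 0.083 m and z of cap_a in the frame of pan between 0.002 and 0.036 m and linear speed of each of cap_a, cap_b, cap_c below 0.02 m/s and x of cap_b in the frame of pan between -0.138 and 0.138 m and y of cap_b in the frame of pan between -0.083 and 0.083 m and z of cap_b in the frame of pan between 0.002 and 0.036 m and x of cap_c in the frame of pan between -0.138 and 0.138 m and y of cap_c in the frame of pan between -0.083 and 0.083 m and z of cap_c in the frame of pan between 0.002 and 0.036 m and distance of each of pan, vial_mid, lid_mid, sleeve_mid, dilator_mid from where it was at the start of the episode below 0.015 m and angle between each of vial_mid, sleeve_mid's own z axis and vertical below 0.2 rad); the robot touches nothing.
It fails at once if a sealing cap is lifted off the light box instead of being pushed along it (height (world z) of any of cap_a, cap_b, cap_c above 0.075 m).
It fails at once if a sealing cap is squeezed or pressed hard by the fingers (over 12 N) (contact force between the fingers and cap_a above 12 N or contact force between the fingers and cap_b above 12 N or contact force between the fingers and cap_c above 12 N).
It fails at once if the pan, the vial holder, the lid, the sleeve or the dilator is shifted by more than 15 mm (distance of any of pan, vial_mid, lid_mid, sleeve_mid, dilator_mid from where it was at the start of the episode above 0.015 m).
It fails at once if the vial holder or the trocar sleeve is tipped (angle between any of vial_mid, sleeve_mid's own z axis and vertical above 0.35 rad).
It also fails if it takes over 53 s, if anything falls off the work surface, if the arm or the gripper's body presses on something with over 40 N, if the wrist force passes 120 N, or if a joint passes its speed limit or range.

### The arm

A 6-joint arm with a two-finger parallel gripper is mounted at the origin on the work surface. World frame = base frame: x ahead of the robot, y to its left, z up, the work surface at z = 0. Lengths are in m, angles in rad, forces in N, time in s.
With the tool pointing down it reaches from about 0.325 to 0.775 m from the base axis. Payload 9.3 kg.
Tool frame: the origin (TCP) lies on the mounting face of the last link; the fingertips stand robot.tips_ahead ahead of it and the grasp point (between the pads) lies 155 mm ahead of it (robot.tips_ahead is the distance from the TCP to the fingertips, in m); z points along the fingers, y is the line along which they close (so a half turn about z gives the same grasp; the last joint's range is limited). The gripper opens to 85 mm and grips with 20 to 120 N. Pads are 22 mm wide; open, the fingers measure 114 mm over their backs; the gripper's body (76 mm by 85 mm) begins 54 mm behind the grasp point. The pads swing forward as they close: fully open they stand 13 mm farther back than shut.
Start: joints at [-1.301, 0.259, 0.021, 1.334, 0, 1.418], TCP at [0.226, -0.502, 0.405] pointing down, gripper open.
Joint ranges: [-3.04, 3.04], [-0.91, 1.82], [-1.04, 1.36], [-1.92, 1.95], [-1.52, 1.45], [-3.14, 3.14]. Speed limits (rad/s): [2.22, 2.22, 2.79, 3.14, 3.14, 3.14].

### API

Orientations are given as a unit quaternion [w, x, y, z].
In Python, from bench import robot, cams, finish_job gives the robot as it stands.
- The arm moves only by the tool jog_arm, never from a script. Its argument "series" is a list of rows, each an object of numbers: "jaw": the finger opening in mm, from 0 to 85.4; "tx", "ty", "tz": the shift along the tool's x, y, z each as a share of 50 mm, from -1 to 1; "ax", "ay", "az": the turn, a rotation vector about the tool's x, y, z each as a share of pi/2 rad, from -1 to 1. In form: [{"jaw": .., "tx": .., "ty": .., "tz": .., "ax": .., "ay": .., "az": ..}, ...]. A call has 1 to 20 rows; each row shifts and turns the commanded pose from where the row before left it, along the tool's axes as they then stand; what a row does not reach is not made up. A row lasts 1/8 s, in which the tool goes at most 62.5 mm and 10.7 degrees, less where a joint would pass 70% of its speed; a pose out of reach is approached as far as the arm can. A call with a number of a shift or a turn outside -1 to 1 is refused whole. A call with a gripper value outside its range is refused whole. The fingers move at their own pace and stop on an object; "grip_force" is the grip in N (left out, the last holds). Time passes only in rows, so rows that do not move let the fingers close. It gives the time, the measured TCP pose, the force, the opening and the grip force at its end, in the units of the state.
- robot.observe(): the state, without advancing time (a new reading comes with each control period).
- cams.camera(name): name is "side" or "top" or "wrist"; returns a dict with "frame" (480x640x3 uint8, blue, green, red), "camera_matrix" (3x3 intrinsics, pixels), "R" (3x3) and "t" (3): a world point X has camera coordinates R X + t; the wrist camera has in their place "T_tool_cam" (4x4, takes a point from camera to tool coordinates, whose origin is the TCP and whose axes are the flange's). Camera axes: x right, y down, z forward; pixel columns grow to the right and rows downward; lengths in m; the calibration is good to about 2 mm. The wrist camera is an equidistant fisheye: a pixel r from the principal point sees the ray r / f radians off the axis. A picture is of the moment at which its call begins: read the wrist's pose just before it. There is no depth.
- finish_job(): hands the job in; it is judged then, once.
The state is a dict: "time": time; "joint_positions": joint angles; "dq": joint speeds; "joint_efforts": joint torques, N m; "tool_pos": TCP position; "ee_rot": TCP orientation; "ft_force": force on the tool from outside, world axes, zero at the start; "ft_torque": the same for the moment, N m; "opening": opening from 0.0 (shut) to 1.0 (fully open); "gripper_force": force on a finger pad.
Only numpy, scipy, OpenCV 4.12 (cv2) and the standard library are available. Lean on these libraries where they do the work, as an engineer would, in place of code of your own. Each camera call takes 0.05 s, during which the arm holds its last target. There are 200 camera calls.

## Working session

There is one attempt and no reset: what is moved stays moved. The work goes in short steps, Python scripts to look and compute and a tool call to move; the robot and the scene stay as the last step left them, time stands still between calls to the robot, and variables do not carry over. Pictures are saved under pics/ and viewed, at most 10 in all, crops included, and the job is handed in when it is done.

Besides the shell and the picture viewer there is one more tool, called after "Request:" by a JSON object that holds its "fn" and its "kwargs", one argument or row to a line. jog_arm: Moves the arm, as the interface text tells. Its arguments: {"type":"object","properties":{"series":{"type":"array","items":{"type":"object","properties":{"jaw":{"type":"number"},"tx":{"type":"number","minimum":-1,"maximum":1},"ty":{"type":"number","minimum":-1,"maximum":1},"tz":{"type":"number","minimum":-1,"maximum":1},"ax":{"type":"number","minimum":-1,"maximum":1},"ay":{"type":"number","minimum":-1,"maximum":1},"az":{"type":"number","minimum":-1,"maximum":1}}}},"grip_force":{"type":"number"}},"required":["series"]}

```bash
mkdir -p pics
python3 - <<'E'
from bench import robot,cams
import cv2,numpy as np
s=robot.observe();print(s, getattr(robot,'tips_ahead',None))
for n in("top","side"):
    c=cams.camera(n);cv2.imwrite(f"pics/{n}0.png",c["frame"]);np.savez(f"{n}.npz",K=c["camera_matrix"],R=c["R"],t=c["t"])
    print(n,c["camera_matrix"],c["R"],c["t"])
E
```

```text
{'time': 0.0, 'joint_positions': array([-1.30059440e+00,  2.59232143e-01,  2.07317734e-02,  1.33370477e+00,
        1.69614002e-05,  1.41820443e+00]), 'dq': array([-2.27556846e-05, -1.06536822e-04, -2.13217328e-05,  5.15820909e-04,
       -3.88665805e-04,  1.00985856e-03]), 'joint_efforts': array([-2.28873869e-04, -5.55635870e+01,  3.44534218e+01,  1.36999571e-02,
       -1.04000418e-05,  1.70730459e-05]), 'tool_pos': array([ 0.22565857, -0.50152072,  0.40403249]), 'ee_rot': array([-7.03688533e-04,  9.77738519e-01,  2.09825861e-01, -3.29327977e-05]), 'ft_force': array([ 0.05169766, -0.61243146,  0.50202593]), 'ft_torque': array([ 0.00947582, -0.01444662, -0.00233215]), 'gripper_force': 0.0, 'opening': 1.0001322547041995} 0.1734
top [[620.25385936   0.         321.4700416 ]
 [  0.         620.25385936 233.77606669]
 [  0.           0.           1.        ]] [[-0.02752791 -0.99960169 -0.00621828]
 [-0.99635018  0.02794012 -0.08065776]
 [ 0.08079937  0.00397524 -0.99672246]] [0.03760041 0.54122503 1.28894525]
side [[467.03238457   0.         323.64923959]
 [  0.         467.03238457 239.99021667]
 [  0.           0.           1.        ]] [[ 0.97579353 -0.21813596  0.01561051]
 [-0.11802384 -0.58536265 -0.80213524]
 [ 0.18411235  0.78087596 -0.59693833]] [-0.53556433  0.12624435  0.67974904]
```

View pics/top0.png

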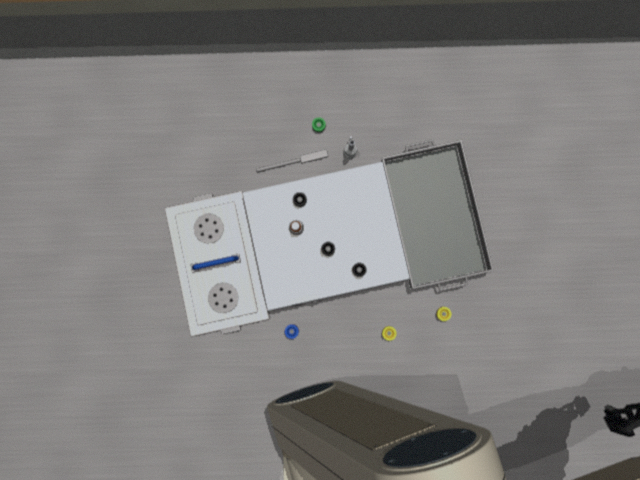

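View pics/side0.png

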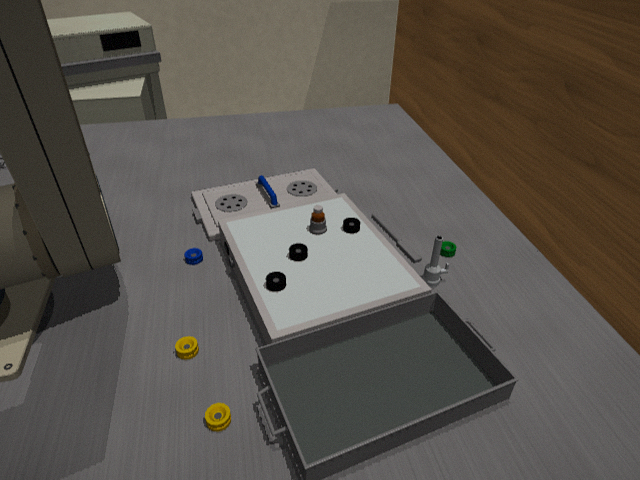

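The top view shows three black caps at about (300,200), (328,249) and (359,270), and the vial at (296,227). The pan is on the right, which is −y, and the lid is on the left. The side view agrees. The blue, green and yellow rings on the bench are look-alikes and not part of the job. I'll confirm in one enlarged crop.

```bash
cat > h.py <<'E'
import numpy as np,cv2
d=np.load("top.npz");K,R,t=d["K"],d["R"],d["t"]
def px2w(u,v,z):
    r=R.T@np.linalg.solve(K,[u,v,1.]);o=-R.T@t
    return o+r*(z-o[2])/r[2]
def w2px(X):
    p=K@(R@np.asarray(X)+t);return p[:2]/p[2]
E
python3 - <<'E'
from h import *
im=cv2.imread("pics/top0.png")
cv2.imwrite("pics/crop.png",cv2.resize(im[150:325,235:435],None,fx=3.4,fy=3.4,interpolation=cv2.INTER_CUBIC)[:600])
g=im.max(2)
roi=np.zeros_like(g);cv2.fillPoly(roi,[np.array([[250,197],[380,168],[402,275],[270,303]])],255)
m=((g<70)&(roi>0)).astype(np.uint8)
m=cv2.morphologyEx(m,cv2.MORPH_CLOSE,np.ones((5,5)))
n,_,st,c=cv2.connectedComponentsWithStats(m)
for i in range(1,n):
    if st[i,4]>20:print(st[i],c[i],px2w(*c[i],.052))
for p in[(242,192),(384,162),(410,281),(267,313)]:print(p,px2w(*p,.045))
print("vial",px2w(296,226,.075))
for p in[(384,159),(460,144),(490,270),(413,291)]:print("pan",px2w(*p,.04))
E
```

```text
[294 193  12  14 134] [299.36567164 199.47014925] [0.61229339 0.06630866 0.052     ]
[322 243  12  13 127] [327.63779528 248.80314961] [0.50821349 0.01058069 0.052     ]
[353 264  13  12 129] [358.86046512 269.51162791] [ 0.46383853 -0.05233538  0.052     ]
(242, 192) [0.63238607 0.1860273  0.045     ]
(384, 162) [ 0.6872989  -0.11261888  0.045     ]
(410, 281) [ 0.43743251 -0.15731078  0.045     ]
(267, 313) [0.37996587 0.13891579 0.045     ]
vial [0.55504595 0.07359714 0.075     ]
pan [ 0.69466454 -0.11335297  0.04      ]
pan [ 0.72204625 -0.27439418  0.04      ]
pan [ 0.45557612 -0.3243581   0.04      ]
pan [ 0.4166701  -0.16338013  0.04      ]
```

View pics/crop.png

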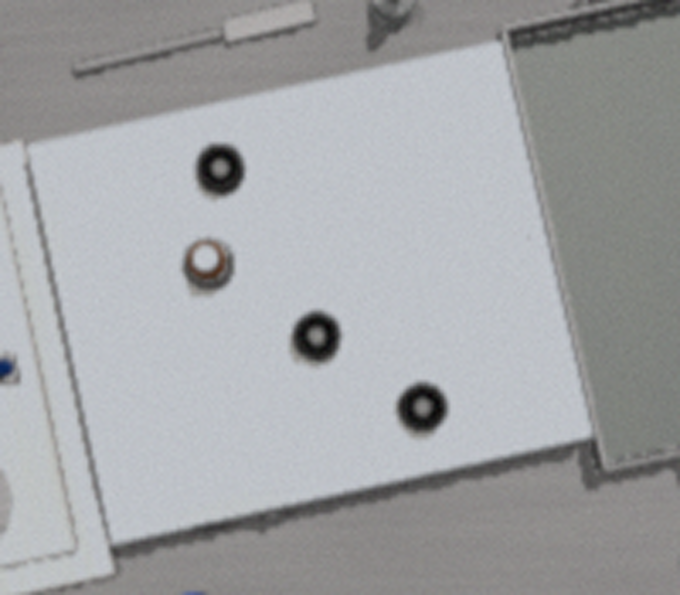

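Caps confirmed: black rings, vial separate. Box is turned about 10.5°, centre (0.534, 0.014). In the box frame (x, y): A (.086,.037), B (-.026,.002), C (-.081,-.052), vial (.031,.055). The pan is at y < -.154. I'll turn the tool so its x lies along box +y and its y along box +x, with the jaws slightly open as a cradle.

Request:
{"fn": "jog_arm", "kwargs": {
  "series": [
    {"jaw": 14,"az": -0.106},
    {"jaw": 14,"az": -0.106},
    {"jaw": 14,"az": -0.106},
    {"jaw": 14,"az": -0.106},
    {"jaw": 14,"az": -0.106},
    {"jaw": 14,"az": -0.106},
    {"jaw": 14,"az": -0.106},
    {"jaw": 14,"az": -0.106},
    {"jaw": 14,"ty": 0.527},
    {"jaw": 14,"ty": 0.527},
    {"jaw": 14,"ty": 0.527},
    {"jaw": 14,"ty": 0.527},
    {"jaw": 14,"ty": 0.527},
    {"jaw": 14,"ty": 0.527},
    {"jaw": 14,"ty": 0.527},
    {"jaw": 14,"ty": 0.527},
    {"jaw": 14,"ty": 0.527},
    {"jaw": 14,"ty": 0.527},
    {"jaw": 14,"ty": 0.527},
    {"jaw": 14,"ty": 0.527}
  ]
}}

```text
validation failed for argument at $.se...
```

```bash
cat >> h.py <<'E'
from scipy.spatial.transform import Rotation as Ro
th=np.radians(10.5);C=np.array([.5343,.01375]);B=np.array([[np.cos(th),np.sin(th)],[-np.sin(th),np.cos(th)]])
def where():
    from bench import robot
    s=robot.observe();w,x,y,z=s["ee_rot"];M=Ro.from_quat([x,y,z,w]).as_matrix()
    print("t",s["time"],"box xy",(B@(s["tool_pos"][:2]-C)).round(4),"z",s["tool_pos"][2].round(4),"toolx deg",np.degrees(np.arctan2(M[1,0],M[0,0])).round(2),"zax",M[:,2].round(3),"open",s["opening"].round(3),"F",s["ft_force"].round(1),"q",s["joint_positions"].round(2))
E
python3 -c "from h import *;where()"
```

```text
Traceback (most recent call last):
  File "h.py", line 13, in where
    print("t",s["time"],"box xy",(B@(s["tool_pos"][:2]-C)).round(4),"z",s["tool_pos"][2].round(4),"toolx deg",np.degrees(np.arctan2(M[1,0],M[0,0])).round(2),"zax",M[:,2].round(3),"open",s["opening"].round(3),"F",s["ft_force"].round(1),"q",s["joint_positions"].round(2))
                                                                                                                                                                                          ^^^^^^^^^^^^^^^^^^
AttributeError: 'float' object has no attribute 'round'
```

The call was refused, possibly because every field is required. I'll try one full row.

Request:
{"fn": "jog_arm", "kwargs": {
  "series": [
    {"jaw": 14,"tx": 0,"ty": 0,"tz": 0,"ax": 0,"ay": 0,"az": -0.106}
  ]
}}

```text
time: 0.22
tool_pos: [0.2257, -0.5015, 0.4042]
ee_rot: [-0.0, 0.956, 0.292, 0.0]
ft_force: [-0.5, 0.4, -0.1]
opening: 0.814
gripper_force: 0.0
```

```bash
sed -i 's/s\["opening"\].round(3)/round(s["opening"],3)/' h.py; python3 -c "from h import *;where()"
```

```text
t 0.225 box xy [-0.3974 -0.4504] z 0.4042 toolx deg 33.94 zax [-0.     0.001 -1.   ] open 0.814 F [-0.5  0.4 -0.1] q [-1.3   0.26  0.02  1.33  0.    1.25]
```

Request:
{"fn": "jog_arm", "kwargs": {
  "series": [
    {"jaw": 14,"tx": 0,"ty": 0,"tz": 0,"ax": 0,"ay": 0,"az": -0.106},
    {"jaw": 14,"tx": 0,"ty": 0,"tz": 0,"ax": 0,"ay": 0,"az": -0.106},
    {"jaw": 14,"tx": 0,"ty": 0,"tz": 0,"ax": 0,"ay": 0,"az": -0.106},
    {"jaw": 14,"tx": 0,"ty": 0,"tz": 0,"ax": 0,"ay": 0,"az": -0.106},
    {"jaw": 14,"tx": 0,"ty": 0,"tz": 0,"ax": 0,"ay": 0,"az": -0.106},
    {"jaw": 14,"tx": 0,"ty": 0,"tz": 0,"ax": 0,"ay": 0,"az": -0.106},
    {"jaw": 14,"tx": 0,"ty": 0,"tz": 0,"ax": 0,"ay": 0,"az": -0.106},
    {"jaw": 14,"tx": 0,"ty": 0.527,"tz": 0,"ax": 0,"ay": 0,"az": 0},
    {"jaw": 14,"tx": 0,"ty": 0.527,"tz": 0,"ax": 0,"ay": 0,"az": 0},
    {"jaw": 14,"tx": 0,"ty": 0.527,"tz": 0,"ax": 0,"ay": 0,"az": 0},
    {"jaw": 14,"tx": 0,"ty": 0.527,"tz": 0,"ax": 0,"ay": 0,"az": 0},
    {"jaw": 14,"tx": 0,"ty": 0.527,"tz": 0,"ax": 0,"ay": 0,"az": 0},
    {"jaw": 14,"tx": 0,"ty": 0.527,"tz": 0,"ax": 0,"ay": 0,"az": 0},
    {"jaw": 14,"tx": 0,"ty": 0.527,"tz": 0,"ax": 0,"ay": 0,"az": 0},
    {"jaw": 14,"tx": 0,"ty": 0.527,"tz": 0,"ax": 0,"ay": 0,"az": 0},
    {"jaw": 14,"tx": 0,"ty": 0.527,"tz": 0,"ax": 0,"ay": 0,"az": 0},
    {"jaw": 14,"tx": 0,"ty": 0.527,"tz": 0,"ax": 0,"ay": 0,"az": 0},
    {"jaw": 14,"tx": 0,"ty": 0.527,"tz": 0,"ax": 0,"ay": 0,"az": 0},
    {"jaw": 14,"tx": 0,"ty": 0.527,"tz": 0,"ax": 0,"ay": 0,"az": 0}
  ]
}}

```text
time: 2.6
tool_pos: [0.5374, -0.4435, 0.4041]
ee_rot: [-0.0, 0.639, 0.769, 0.0]
ft_force: [0.4, -0.7, -0.7]
opening: 0.163
gripper_force: 0.0
```

```bash
python3 -c "from h import *;where()"
```

```text
t 2.6 box xy [-0.0803 -0.4502] z 0.4041 toolx deg 100.55 zax [-0.001  0.001 -1.   ] open 0.163 F [ 0.4 -0.7 -0.7] q [-0.81  0.52  0.43  1.48 -0.    0.58]
```

Request:
{"fn": "jog_arm", "kwargs": {
  "series": [
    {"jaw": 14,"tx": 0.626,"ty": 0,"tz": 0.134,"ax": 0,"ay": 0,"az": 0},
    {"jaw": 14,"tx": 0.626,"ty": 0,"tz": 0.134,"ax": 0,"ay": 0,"az": 0},
    {"jaw": 14,"tx": 0.626,"ty": 0,"tz": 0.134,"ax": 0,"ay": 0,"az": 0},
    {"jaw": 14,"tx": 0.626,"ty": 0,"tz": 0.134,"ax": 0,"ay": 0,"az": 0},
    {"jaw": 14,"tx": 0.626,"ty": 0,"tz": 0.134,"ax": 0,"ay": 0,"az": 0},
    {"jaw": 14,"tx": 0.626,"ty": 0,"tz": 0.134,"ax": 0,"ay": 0,"az": 0},
    {"jaw": 14,"tx": 0.626,"ty": 0,"tz": 0.134,"ax": 0,"ay": 0,"az": 0},
    {"jaw": 14,"tx": 0.626,"ty": 0,"tz": 0.134,"ax": 0,"ay": 0,"az": 0},
    {"jaw": 14,"tx": 0.626,"ty": 0,"tz": 0.134,"ax": 0,"ay": 0,"az": 0},
    {"jaw": 14,"tx": 0.626,"ty": 0,"tz": 0.134,"ax": 0,"ay": 0,"az": 0},
    {"jaw": 14,"tx": 0.626,"ty": 0,"tz": 0.134,"ax": 0,"ay": 0,"az": 0},
    {"jaw": 14,"tx": 0.626,"ty": 0,"tz": 0.134,"ax": 0,"ay": 0,"az": 0},
    {"jaw": 14,"tx": 0.626,"ty": 0,"tz": 0.134,"ax": 0,"ay": 0,"az": 0},
    {"jaw": 14,"tx": 0.626,"ty": 0,"tz": 0.134,"ax": 0,"ay": 0,"az": 0},
    {"jaw": 14,"tx": 0,"ty": 0,"tz": 0,"ax": 0,"ay": 0,"az": 0}
  ]
}}

```text
time: 4.47
tool_pos: [0.4556, -0.0114, 0.3104]
ee_rot: [-0.001, 0.638, 0.77, -0.0]
ft_force: [-0.2, 0.1, 0.1]
opening: 0.162
gripper_force: 0.0
```

Run:
```python
from h import *;where()
from bench import robot,cams
s=robot.observe();c=cams.camera("wrist")
w,x,y,z=s["ee_rot"];M=Ro.from_quat([x,y,z,w]).as_matrix()
T=np.array(c["T_tool_cam"]);Kw=np.array(c["camera_matrix"])
im=c["frame"].copy()
for n,bx,by in(("A",.0863,.0374),("B",-.0262,.0016),("C",-.0813,-.0521),("V",.0312,.055)):
    W=np.r_[C+B.T@[bx,by],.058]
    p=T[:3,:3].T@(M.T@(W-s["tool_pos"])-T[:3,3])
    th_=np.arccos(p[2]/np.linalg.norm(p));u=Kw[:2,2]+Kw[0,0]*th_*p[:2]/np.linalg.norm(p[:2])
    print(n,u);cv2.drawMarker(im,tuple(u.round().astype(int).tolist()),(0,0,255),0,8,1)
cv2.imwrite("pics/w1.png",im)
```

```text
t 4.475 box xy [-0.0819 -0.0104] z 0.3104 toolx deg 100.69 zax [-0.001  0.001 -1.   ] open 0.162 F [-0.2  0.1  0.1] q [-0.21  0.15 -0.37  1.05  0.    1.17]
A [567.89000605 184.21306485]
B [414.20595104 232.69447442]
C [325.16556393 312.13806311]
V [503.14951485 151.88208175]
```

View pics/w1.png

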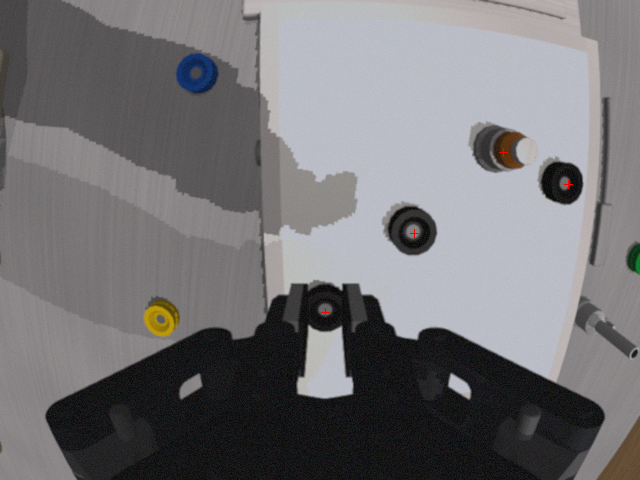

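The wrist view agrees with the projections: C sits between the fingers at (325,312), B at (414,232), A at (565,183) and the vial at about (505,150). Next I descend behind C and push.

Request:
{"fn": "jog_arm", "kwargs": {
  "series": [
    {"jaw": 14,"tx": 0,"ty": 0,"tz": 0.348,"ax": 0,"ay": 0,"az": 0},
    {"jaw": 14,"tx": 0,"ty": 0,"tz": 0.348,"ax": 0,"ay": 0,"az": 0},
    {"jaw": 14,"tx": 0,"ty": 0,"tz": 0.348,"ax": 0,"ay": 0,"az": 0},
    {"jaw": 14,"tx": 0,"ty": 0,"tz": 0.348,"ax": 0,"ay": 0,"az": 0},
    {"jaw": 14,"tx": 0,"ty": 0,"tz": 0.348,"ax": 0,"ay": 0,"az": 0},
    {"jaw": 14,"tx": 0,"ty": 0,"tz": 0,"ax": 0,"ay": 0,"az": 0}
  ]
}}

```text
time: 5.28
tool_pos: [0.4563, -0.0136, 0.2231]
ee_rot: [-0.001, 0.64, 0.769, -0.001]
ft_force: [-0.3, -0.3, 0.1]
opening: 0.164
gripper_force: 0.0
```

Run:
```python
from h import *;where()
from bench import cams
im=cams.camera("side")["frame"];cv2.imwrite("pics/s1.png",cv2.resize(im[180:330,180:380],None,fx=3,fy=3))
```

```text
t 5.275 box xy [-0.0817 -0.0127] z 0.2231 toolx deg 100.49 zax [-0.002  0.    -1.   ] open 0.164 F [-0.3 -0.3  0.1] q [-0.21  0.24 -0.51  0.82 -0.    1.17]
```

View pics/s1.png

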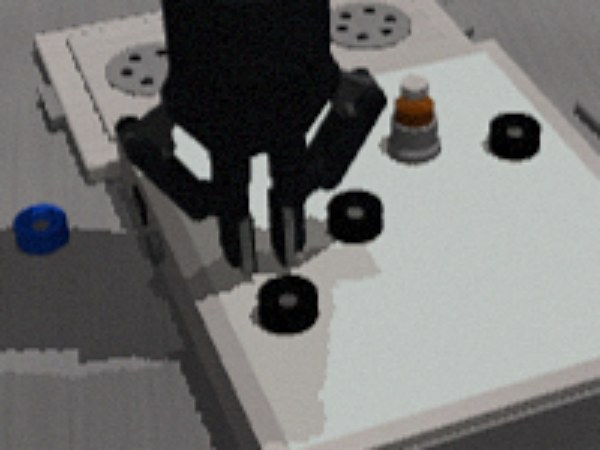

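The fingertips hover just above the panel behind cap C at (288,303), lined up with it, and B is clear. Pushing C now.

Request:
{"fn": "jog_arm", "kwargs": {
  "series": [
    {"jaw": 14,"tx": -0.19,"ty": 0,"tz": 0,"ax": 0,"ay": 0,"az": 0},
    {"jaw": 14,"tx": -0.19,"ty": 0,"tz": 0,"ax": 0,"ay": 0,"az": 0},
    {"jaw": 14,"tx": -0.19,"ty": 0,"tz": 0,"ax": 0,"ay": 0,"az": 0},
    {"jaw": 14,"tx": -0.19,"ty": 0,"tz": 0,"ax": 0,"ay": 0,"az": 0},
    {"jaw": 14,"tx": -0.19,"ty": 0,"tz": 0,"ax": 0,"ay": 0,"az": 0},
    {"jaw": 14,"tx": -0.19,"ty": 0,"tz": 0,"ax": 0,"ay": 0,"az": 0},
    {"jaw": 14,"tx": -0.19,"ty": 0,"tz": 0,"ax": 0,"ay": 0,"az": 0},
    {"jaw": 14,"tx": -0.19,"ty": 0,"tz": 0,"ax": 0,"ay": 0,"az": 0},
    {"jaw": 14,"tx": -0.19,"ty": 0,"tz": 0,"ax": 0,"ay": 0,"az": 0},
    {"jaw": 14,"tx": -0.19,"ty": 0,"tz": 0,"ax": 0,"ay": 0,"az": 0},
    {"jaw": 14,"tx": -0.19,"ty": 0,"tz": 0,"ax": 0,"ay": 0,"az": 0},
    {"jaw": 14,"tx": -0.19,"ty": 0,"tz": 0,"ax": 0,"ay": 0,"az": 0},
    {"jaw": 14,"tx": -0.19,"ty": 0,"tz": 0,"ax": 0,"ay": 0,"az": 0},
    {"jaw": 14,"tx": -0.19,"ty": 0,"tz": 0,"ax": 0,"ay": 0,"az": 0},
    {"jaw": 14,"tx": -0.19,"ty": 0,"tz": 0,"ax": 0,"ay": 0,"az": 0},
    {"jaw": 14,"tx": -0.19,"ty": 0,"tz": 0,"ax": 0,"ay": 0,"az": 0},
    {"jaw": 14,"tx": 0,"ty": 0,"tz": 0,"ax": 0,"ay": 0,"az": 0}
  ]
}}

```text
time: 7.45
tool_pos: [0.4843, -0.163, 0.2238]
ee_rot: [0.0, 0.639, 0.769, -0.0]
ft_force: [-0.6, -0.5, -0.9]
opening: 0.164
gripper_force: 0.0
```

Run:
```python
from h import *;where()
from bench import cams
im=cams.camera("side")["frame"];cv2.imwrite("pics/s2.png",cv2.resize(im[180:480,170:530],None,fx=2,fy=2))
```

```text
t 7.45 box xy [-0.0814 -0.1647] z 0.2238 toolx deg 100.5 zax [ 0. -0. -1.] open 0.164 F [-0.6 -0.5 -0.9] q [-0.49  0.32 -0.39  0.86 -0.    0.9 ]
```

View pics/s2.png

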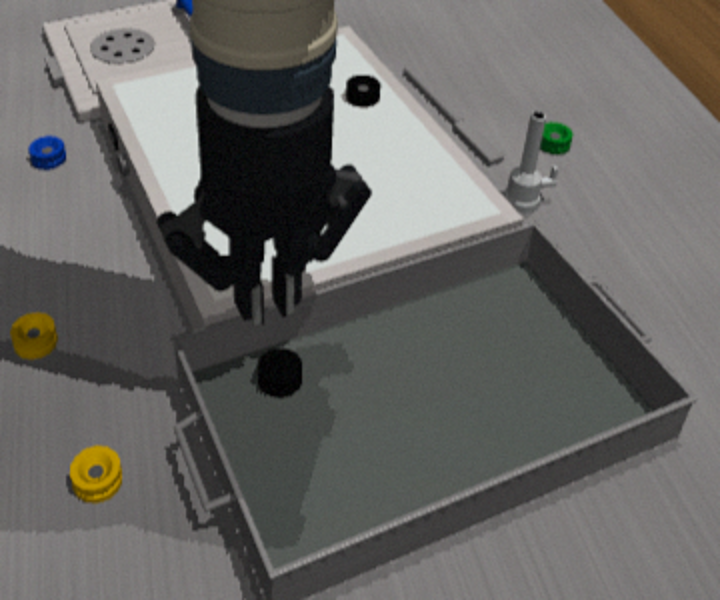

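C lies in the pan, flipped over at (280,372), and the pan hasn't moved. Next is B: rise, move behind it to box (-.026, .042), and descend.

Request:
{"fn": "jog_arm", "kwargs": {
  "series": [
    {"jaw": 14,"tx": 0,"ty": 0,"tz": -0.348,"ax": 0,"ay": 0,"az": 0},
    {"jaw": 14,"tx": 0,"ty": 0,"tz": -0.348,"ax": 0,"ay": 0,"az": 0},
    {"jaw": 14,"tx": 0,"ty": 0,"tz": -0.348,"ax": 0,"ay": 0,"az": 0},
    {"jaw": 14,"tx": 0,"ty": 0,"tz": -0.348,"ax": 0,"ay": 0,"az": 0},
    {"jaw": 14,"tx": 0,"ty": 0,"tz": -0.348,"ax": 0,"ay": 0,"az": 0},
    {"jaw": 14,"tx": 0.518,"ty": 0.138,"tz": 0,"ax": 0,"ay": 0,"az": 0},
    {"jaw": 14,"tx": 0.518,"ty": 0.138,"tz": 0,"ax": 0,"ay": 0,"az": 0},
    {"jaw": 14,"tx": 0.518,"ty": 0.138,"tz": 0,"ax": 0,"ay": 0,"az": 0},
    {"jaw": 14,"tx": 0.518,"ty": 0.138,"tz": 0,"ax": 0,"ay": 0,"az": 0},
    {"jaw": 14,"tx": 0.518,"ty": 0.138,"tz": 0,"ax": 0,"ay": 0,"az": 0},
    {"jaw": 14,"tx": 0.518,"ty": 0.138,"tz": 0,"ax": 0,"ay": 0,"az": 0},
    {"jaw": 14,"tx": 0.518,"ty": 0.138,"tz": 0,"ax": 0,"ay": 0,"az": 0},
    {"jaw": 14,"tx": 0.518,"ty": 0.138,"tz": 0,"ax": 0,"ay": 0,"az": 0},
    {"jaw": 14,"tx": 0,"ty": 0,"tz": 0,"ax": 0,"ay": 0,"az": 0},
    {"jaw": 14,"tx": 0,"ty": 0,"tz": 0,"ax": 0,"ay": 0,"az": 0}
  ]
}}

```text
time: 9.38
tool_pos: [0.5003, 0.0514, 0.3108]
ee_rot: [0.0, 0.639, 0.769, -0.0]
ft_force: [0.1, -0.6, 1.1]
opening: 0.163
gripper_force: 0.0
```

```bash
python3 -c "from h import *;where()"
```

```text
t 9.375 box xy [-0.0265  0.0432] z 0.3108 toolx deg 100.58 zax [-0. -0. -1.] open 0.163 F [ 0.1 -0.6  1.1] q [-0.06  0.23 -0.27  1.08 -0.    1.32]
```

Request:
{"fn": "jog_arm", "kwargs": {
  "series": [
    {"jaw": 14,"tx": 0,"ty": 0,"tz": 0.35,"ax": 0,"ay": 0,"az": 0},
    {"jaw": 14,"tx": 0,"ty": 0,"tz": 0.35,"ax": 0,"ay": 0,"az": 0},
    {"jaw": 14,"tx": 0,"ty": 0,"tz": 0.35,"ax": 0,"ay": 0,"az": 0},
    {"jaw": 14,"tx": 0,"ty": 0,"tz": 0.35,"ax": 0,"ay": 0,"az": 0},
    {"jaw": 14,"tx": 0,"ty": 0,"tz": 0.35,"ax": 0,"ay": 0,"az": 0},
    {"jaw": 14,"tx": 0,"ty": 0,"tz": 0,"ax": 0,"ay": 0,"az": 0},
    {"jaw": 14,"tx": -0.2,"ty": 0,"tz": 0,"ax": 0,"ay": 0,"az": 0},
    {"jaw": 14,"tx": -0.2,"ty": 0,"tz": 0,"ax": 0,"ay": 0,"az": 0},
    {"jaw": 14,"tx": -0.2,"ty": 0,"tz": 0,"ax": 0,"ay": 0,"az": 0},
    {"jaw": 14,"tx": -0.2,"ty": 0,"tz": 0,"ax": 0,"ay": 0,"az": 0},
    {"jaw": 14,"tx": -0.2,"ty": 0,"tz": 0,"ax": 0,"ay": 0,"az": 0},
    {"jaw": 14,"tx": -0.2,"ty": 0,"tz": 0,"ax": 0,"ay": 0,"az": 0},
    {"jaw": 14,"tx": -0.2,"ty": 0,"tz": 0,"ax": 0,"ay": 0,"az": 0},
    {"jaw": 14,"tx": -0.2,"ty": 0,"tz": 0,"ax": 0,"ay": 0,"az": 0},
    {"jaw": 14,"tx": -0.2,"ty": 0,"tz": 0,"ax": 0,"ay": 0,"az": 0},
    {"jaw": 14,"tx": -0.2,"ty": 0,"tz": 0,"ax": 0,"ay": 0,"az": 0},
    {"jaw": 14,"tx": -0.2,"ty": 0,"tz": 0,"ax": 0,"ay": 0,"az": 0},
    {"jaw": 14,"tx": -0.2,"ty": 0,"tz": 0,"ax": 0,"ay": 0,"az": 0},
    {"jaw": 14,"tx": -0.2,"ty": 0,"tz": 0,"ax": 0,"ay": 0,"az": 0},
    {"jaw": 14,"tx": -0.2,"ty": 0,"tz": 0,"ax": 0,"ay": 0,"az": 0}
  ]
}}

```text
time: 11.88
tool_pos: [0.5262, -0.0868, 0.2234]
ee_rot: [-0.0, 0.639, 0.769, -0.0]
ft_force: [-0.6, -0.1, 0.1]
opening: 0.166
gripper_force: 0.1
```

Request:
{"fn": "jog_arm", "kwargs": {
  "series": [
    {"jaw": 14,"tx": -0.2,"ty": 0,"tz": 0,"ax": 0,"ay": 0,"az": 0},
    {"jaw": 14,"tx": -0.2,"ty": 0,"tz": 0,"ax": 0,"ay": 0,"az": 0},
    {"jaw": 14,"tx": -0.2,"ty": 0,"tz": 0,"ax": 0,"ay": 0,"az": 0},
    {"jaw": 14,"tx": -0.2,"ty": 0,"tz": 0,"ax": 0,"ay": 0,"az": 0},
    {"jaw": 14,"tx": -0.2,"ty": 0,"tz": 0,"ax": 0,"ay": 0,"az": 0},
    {"jaw": 14,"tx": -0.2,"ty": 0,"tz": 0,"ax": 0,"ay": 0,"az": 0},
    {"jaw": 14,"tx": -0.2,"ty": 0,"tz": 0,"ax": 0,"ay": 0,"az": 0},
    {"jaw": 14,"tx": 0,"ty": 0,"tz": 0,"ax": 0,"ay": 0,"az": 0},
    {"jaw": 14,"tx": 0,"ty": 0,"tz": 0,"ax": 0,"ay": 0,"az": 0}
  ]
}}

```text
time: 13.0
tool_pos: [0.5388, -0.1549, 0.2233]
ee_rot: [-0.0, 0.639, 0.769, 0.0]
ft_force: [-1.2, 0.0, -0.7]
opening: 0.162
gripper_force: 0.0
```

Run:
```python
from h import *;where()
from bench import cams
im=cams.camera("side")["frame"];cv2.imwrite("pics/s3.png",cv2.resize(im[180:480,170:530],None,fx=2,fy=2))
```

```text
t 13.0 box xy [-0.0263 -0.1666] z 0.2233 toolx deg 100.54 zax [-0.  0. -1.] open 0.162 F [-1.2  0.  -0.7] q [-0.43  0.39 -0.27  0.91  0.    0.96]
```

View pics/s3.png

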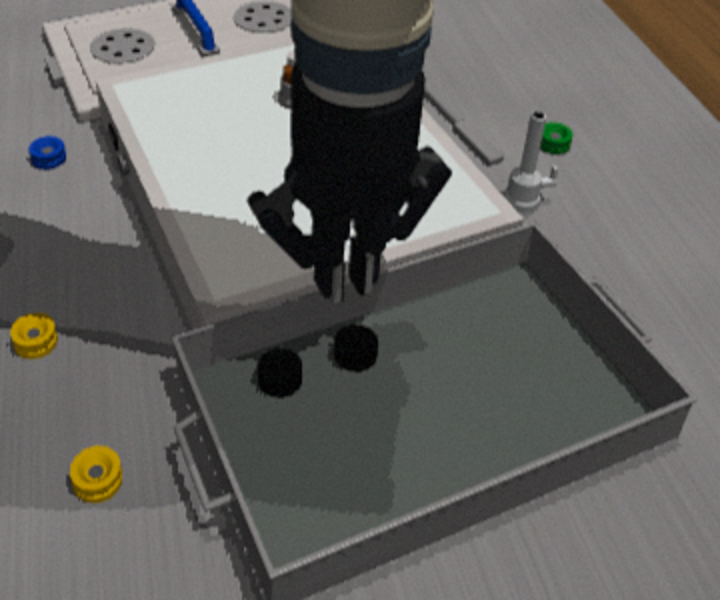

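B is in the pan next to C at (355,347). Now to A: move behind it to box (.086, .079).

Request:
{"fn": "jog_arm", "kwargs": {
  "series": [
    {"jaw": 14,"tx": 0,"ty": 0,"tz": -0.35,"ax": 0,"ay": 0,"az": 0},
    {"jaw": 14,"tx": 0,"ty": 0,"tz": -0.35,"ax": 0,"ay": 0,"az": 0},
    {"jaw": 14,"tx": 0,"ty": 0,"tz": -0.35,"ax": 0,"ay": 0,"az": 0},
    {"jaw": 14,"tx": 0,"ty": 0,"tz": -0.35,"ax": 0,"ay": 0,"az": 0},
    {"jaw": 14,"tx": 0,"ty": 0,"tz": -0.35,"ax": 0,"ay": 0,"az": 0},
    {"jaw": 14,"tx": 0.546,"ty": 0.25,"tz": 0,"ax": 0,"ay": 0,"az": 0},
    {"jaw": 14,"tx": 0.546,"ty": 0.25,"tz": 0,"ax": 0,"ay": 0,"az": 0},
    {"jaw": 14,"tx": 0.546,"ty": 0.25,"tz": 0,"ax": 0,"ay": 0,"az": 0},
    {"jaw": 14,"tx": 0.546,"ty": 0.25,"tz": 0,"ax": 0,"ay": 0,"az": 0},
    {"jaw": 14,"tx": 0.546,"ty": 0.25,"tz": 0,"ax": 0,"ay": 0,"az": 0},
    {"jaw": 14,"tx": 0.546,"ty": 0.25,"tz": 0,"ax": 0,"ay": 0,"az": 0},
    {"jaw": 14,"tx": 0.546,"ty": 0.25,"tz": 0,"ax": 0,"ay": 0,"az": 0},
    {"jaw": 14,"tx": 0.546,"ty": 0.25,"tz": 0,"ax": 0,"ay": 0,"az": 0},
    {"jaw": 14,"tx": 0.546,"ty": 0.25,"tz": 0,"ax": 0,"ay": 0,"az": 0},
    {"jaw": 14,"tx": 0,"ty": 0,"tz": 0,"ax": 0,"ay": 0,"az": 0},
    {"jaw": 14,"tx": 0,"ty": 0,"tz": 0,"ax": 0,"ay": 0,"az": 0}
  ]
}}

```text
time: 15.05
tool_pos: [0.6043, 0.1071, 0.3108]
ee_rot: [-0.0, 0.639, 0.769, -0.0]
ft_force: [-0.6, -0.3, -0.2]
opening: 0.162
gripper_force: 0.0
```

Run:
```python
from h import *;where()
from bench import cams
cv2.imwrite("pics/w2.png",cams.camera("wrist")["frame"])
```

```text
t 15.05 box xy [0.0858 0.079 ] z 0.3108 toolx deg 100.58 zax [-0. -0. -1.] open 0.162 F [-0.6 -0.3 -0.2] q [ 0.04  0.41 -0.    1.16 -0.    1.42]
```

View pics/w2.png

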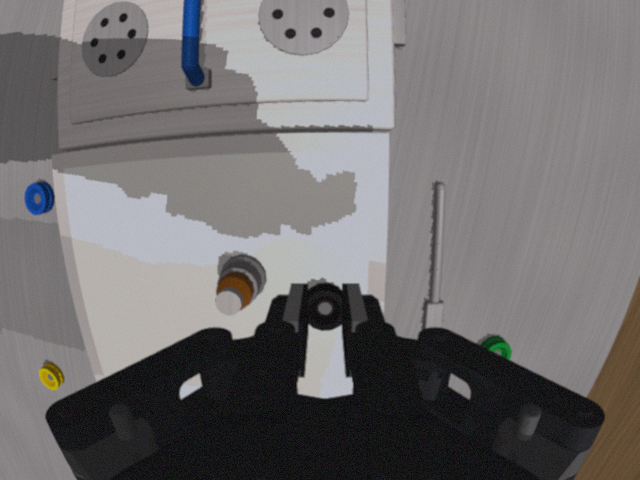

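A is centred between the fingers at (325,307), but the vial's holder at (243,270) is close to the slanted finger links on that side. I'll turn the tool a quarter turn and shut the jaw, so the links lie along the push direction and clear the vial.

Request:
{"fn": "jog_arm", "kwargs": {
  "series": [
    {"jaw": 0,"tx": 0,"ty": 0,"tz": 0,"ax": 0,"ay": 0,"az": -0.111},
    {"jaw": 0,"tx": 0,"ty": 0,"tz": 0,"ax": 0,"ay": 0,"az": -0.111},
    {"jaw": 0,"tx": 0,"ty": 0,"tz": 0,"ax": 0,"ay": 0,"az": -0.111},
    {"jaw": 0,"tx": 0,"ty": 0,"tz": 0,"ax": 0,"ay": 0,"az": -0.111},
    {"jaw": 0,"tx": 0,"ty": 0,"tz": 0,"ax": 0,"ay": 0,"az": -0.111},
    {"jaw": 0,"tx": 0,"ty": 0,"tz": 0,"ax": 0,"ay": 0,"az": -0.111},
    {"jaw": 0,"tx": 0,"ty": 0,"tz": 0,"ax": 0,"ay": 0,"az": -0.111},
    {"jaw": 0,"tx": 0,"ty": 0,"tz": 0,"ax": 0,"ay": 0,"az": -0.111},
    {"jaw": 0,"tx": 0,"ty": 0,"tz": 0,"ax": 0,"ay": 0,"az": -0.111},
    {"jaw": 0,"tx": 0,"ty": 0,"tz": 0,"ax": 0,"ay": 0,"az": 0},
    {"jaw": 0,"tx": 0,"ty": 0,"tz": 0,"ax": 0,"ay": 0,"az": 0}
  ]
}}

```text
time: 16.48
tool_pos: [0.6045, 0.1066, 0.311]
ee_rot: [0.0, -0.089, 0.996, -0.0]
ft_force: [0.1, -0.4, -0.2]
opening: -0.005
gripper_force: 0.0
```

Run:
```python
from h import *;where()
```

```text
t 16.475 box xy [0.0859 0.0785] z 0.311 toolx deg -169.81 zax [ 0. -0. -1.] open -0.005 F [ 0.1 -0.4 -0.2] q [ 0.04  0.41 -0.    1.16 -0.   -0.14]
```

Request:
{"fn": "jog_arm", "kwargs": {
  "series": [
    {"jaw": 0,"tx": 0,"ty": 0.1,"tz": 0.345,"ax": 0,"ay": 0,"az": 0},
    {"jaw": 0,"tx": 0,"ty": 0,"tz": 0.345,"ax": 0,"ay": 0,"az": 0},
    {"jaw": 0,"tx": 0,"ty": 0,"tz": 0.345,"ax": 0,"ay": 0,"az": 0},
    {"jaw": 0,"tx": 0,"ty": 0,"tz": 0.345,"ax": 0,"ay": 0,"az": 0},
    {"jaw": 0,"tx": 0,"ty": 0,"tz": 0.345,"ax": 0,"ay": 0,"az": 0},
    {"jaw": 0,"tx": 0,"ty": 0,"tz": 0,"ax": 0,"ay": 0,"az": 0},
    {"jaw": 0,"tx": 0,"ty": -0.16,"tz": 0,"ax": 0,"ay": 0,"az": 0},
    {"jaw": 0,"tx": 0,"ty": -0.16,"tz": 0,"ax": 0,"ay": 0,"az": 0},
    {"jaw": 0,"tx": 0,"ty": -0.16,"tz": 0,"ax": 0,"ay": 0,"az": 0},
    {"jaw": 0,"tx": 0,"ty": -0.16,"tz": 0,"ax": 0,"ay": 0,"az": 0},
    {"jaw": 0,"tx": 0,"ty": -0.16,"tz": 0,"ax": 0,"ay": 0,"az": 0},
    {"jaw": 0,"tx": 0,"ty": -0.16,"tz": 0,"ax": 0,"ay": 0,"az": 0},
    {"jaw": 0,"tx": 0,"ty": -0.16,"tz": 0,"ax": 0,"ay": 0,"az": 0},
    {"jaw": 0,"tx": 0,"ty": -0.16,"tz": 0,"ax": 0,"ay": 0,"az": 0},
    {"jaw": 0,"tx": 0,"ty": -0.16,"tz": 0,"ax": 0,"ay": 0,"az": 0},
    {"jaw": 0,"tx": 0,"ty": -0.16,"tz": 0,"ax": 0,"ay": 0,"az": 0},
    {"jaw": 0,"tx": 0,"ty": -0.16,"tz": 0,"ax": 0,"ay": 0,"az": 0},
    {"jaw": 0,"tx": 0,"ty": -0.16,"tz": 0,"ax": 0,"ay": 0,"az": 0},
    {"jaw": 0,"tx": 0,"ty": 0,"tz": 0,"ax": 0,"ay": 0,"az": 0}
  ]
}}

```text
time: 18.85
tool_pos: [0.6212, 0.0168, 0.2245]
ee_rot: [-0.0, -0.091, 0.996, -0.0]
ft_force: [-0.0, 1.5, 0.7]
opening: -0.0
gripper_force: 0.1
```

Run:
```python
from h import *;where()
from bench import cams
im=cams.camera("side")["frame"];cv2.imwrite("pics/s4.png",cv2.resize(im[180:380,220:480],None,fx=3,fy=3))
```

```text
t 18.85 box xy [ 0.086  -0.0128] z 0.2245 toolx deg -169.59 zax [-0. -0. -1.] open -0.0 F [-0.   1.5  0.7] q [-0.11  0.48 -0.12  0.98 -0.   -0.29]
```

View pics/s4.png

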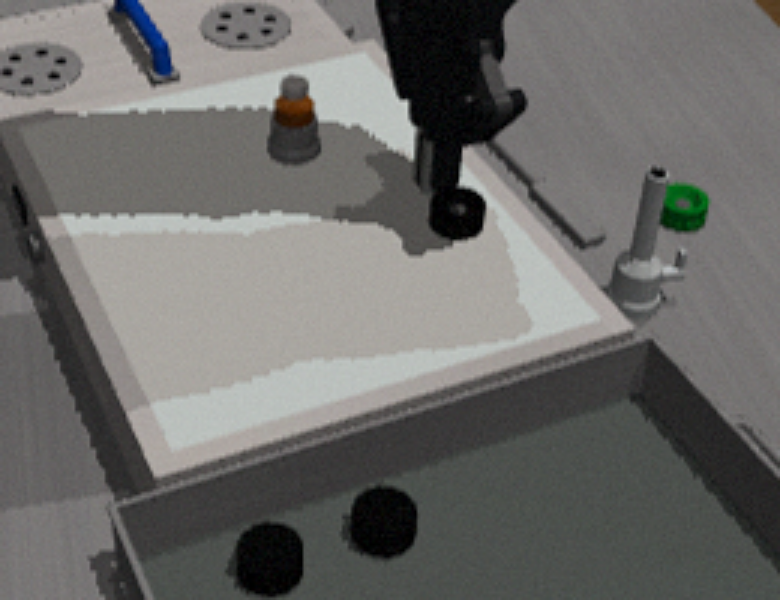

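Cap A at (457,213) rides on the finger face, the vial is untouched at (293,130), and B and C lie in the pan. I'll carry on pushing.

Request:
{"fn": "jog_arm", "kwargs": {
  "series": [
    {"jaw": 0,"tx": 0,"ty": -0.16,"tz": 0,"ax": 0,"ay": 0,"az": 0},
    {"jaw": 0,"tx": 0,"ty": -0.16,"tz": 0,"ax": 0,"ay": 0,"az": 0},
    {"jaw": 0,"tx": 0,"ty": -0.16,"tz": 0,"ax": 0,"ay": 0,"az": 0},
    {"jaw": 0,"tx": 0,"ty": -0.16,"tz": 0,"ax": 0,"ay": 0,"az": 0},
    {"jaw": 0,"tx": 0,"ty": -0.16,"tz": 0,"ax": 0,"ay": 0,"az": 0},
    {"jaw": 0,"tx": 0,"ty": -0.16,"tz": 0,"ax": 0,"ay": 0,"az": 0},
    {"jaw": 0,"tx": 0,"ty": -0.16,"tz": 0,"ax": 0,"ay": 0,"az": 0},
    {"jaw": 0,"tx": 0,"ty": -0.16,"tz": 0,"ax": 0,"ay": 0,"az": 0},
    {"jaw": 0,"tx": 0,"ty": -0.16,"tz": 0,"ax": 0,"ay": 0,"az": 0},
    {"jaw": 0,"tx": 0,"ty": -0.16,"tz": 0,"ax": 0,"ay": 0,"az": 0},
    {"jaw": 0,"tx": 0,"ty": -0.16,"tz": 0,"ax": 0,"ay": 0,"az": 0},
    {"jaw": 0,"tx": 0,"ty": -0.16,"tz": 0,"ax": 0,"ay": 0,"az": 0},
    {"jaw": 0,"tx": 0,"ty": -0.16,"tz": 0,"ax": 0,"ay": 0,"az": 0},
    {"jaw": 0,"tx": 0,"ty": -0.16,"tz": 0,"ax": 0,"ay": 0,"az": 0},
    {"jaw": 0,"tx": 0,"ty": -0.16,"tz": 0,"ax": 0,"ay": 0,"az": 0},
    {"jaw": 0,"tx": 0,"ty": -0.16,"tz": 0,"ax": 0,"ay": 0,"az": 0},
    {"jaw": 0,"tx": 0,"ty": -0.16,"tz": 0,"ax": 0,"ay": 0,"az": 0},
    {"jaw": 0,"tx": 0,"ty": -0.16,"tz": 0,"ax": 0,"ay": 0,"az": 0},
    {"jaw": 0,"tx": 0,"ty": -0.16,"tz": 0,"ax": 0,"ay": 0,"az": 0},
    {"jaw": 0,"tx": 0,"ty": 0,"tz": 0,"ax": 0,"ay": 0,"az": 0}
  ]
}}

```text
time: 21.4
tool_pos: [0.6487, -0.1325, 0.2245]
ee_rot: [0.0, -0.091, 0.996, -0.0]
ft_force: [-0.3, 0.7, 0.3]
opening: -0.004
gripper_force: 0.0
```

Request:
{"fn": "jog_arm", "kwargs": {
  "series": [
    {"jaw": 0,"tx": 0,"ty": 0,"tz": -0.35,"ax": 0,"ay": 0,"az": 0},
    {"jaw": 0,"tx": 0,"ty": 0,"tz": -0.35,"ax": 0,"ay": 0,"az": 0},
    {"jaw": 0,"tx": 0,"ty": 0,"tz": -0.35,"ax": 0,"ay": 0,"az": 0},
    {"jaw": 0,"tx": 0,"ty": 0,"tz": -0.35,"ax": 0,"ay": 0,"az": 0},
    {"jaw": 0,"tx": 0,"ty": 0,"tz": -0.35,"ax": 0,"ay": 0,"az": 0},
    {"jaw": 0,"tx": 0,"ty": 0,"tz": -0.35,"ax": 0,"ay": 0,"az": 0},
    {"jaw": 0,"tx": 0,"ty": 0,"tz": 0,"ax": 0,"ay": 0,"az": 0},
    {"jaw": 0,"tx": 0,"ty": 0,"tz": 0,"ax": 0,"ay": 0,"az": 0}
  ]
}}

```text
time: 22.4
tool_pos: [0.6485, -0.1317, 0.3289]
ee_rot: [-0.0, -0.091, 0.996, 0.0]
ft_force: [-0.3, -0.1, 0.6]
opening: -0.001
gripper_force: 0.0
```

Run:
```python
from h import *;where()
from bench import cams
im=cams.camera("side")["frame"];cv2.imwrite("pics/s5.png",cv2.resize(im[160:480,170:530],None,fx=1.8,fy=1.8))
```

```text
t 22.4 box xy [ 0.0858 -0.1638] z 0.3289 toolx deg -169.54 zax [-0.001  0.    -1.   ] open -0.001 F [-0.3 -0.1  0.6] q [-0.33  0.48  0.16  1.26  0.   -0.51]
```

View pics/s5.png

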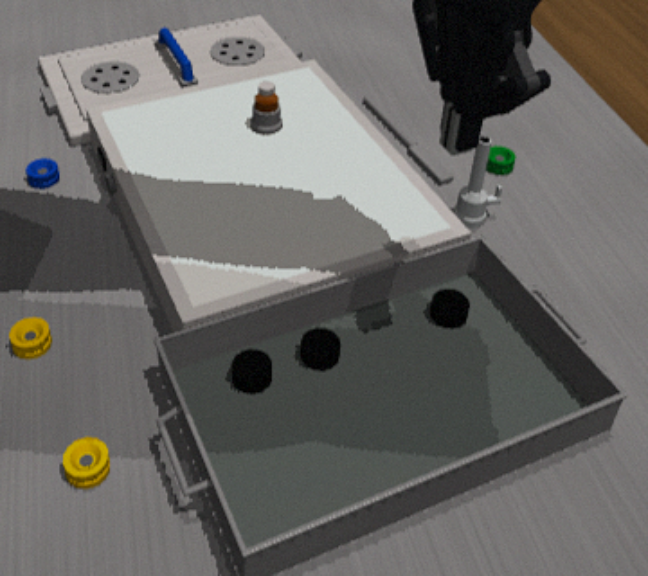

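All three caps lie in the pan, at (252,371), (320,349) and (449,308). The vial, sleeve, dilator and lid are undisturbed, and the arm is clear. Handing in.

```bash
python3 -c "from bench import finish_job;print(finish_job())"
```

```text
the job is handed in; nothing more can be done
None
```

I swept all three black caps off the light box into the pan and handed the job in at about 22 s; the last camera view shows them lying in the pan with everything else where it was, but no verdict came back.

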